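Find the latched channel key and release it

TASK

One channel of the four-key controller box has been left switched on: its blue key is latched down. Tap each of the four keys lightly with the fingertips, one after another from left to right, to feel which one is latched, without switching any of them; then press that key right in and let go so that it comes up and all four keys stand up at the end. Leave the things round the box where they stand.

Things in the scene. Friction and masses are not known exactly. Their poses are not given: they have to be found in the camera images.
- console: White four-channel controller box fixed to the bench, 116 mm deep (x) by 232 mm wide (y) by 45 mm high; origin at the centre of its underside, z up, y to the left along the key row, x away from the robot. On its top: a dark display window and a small dial at the back (no higher than 6 mm above the top), and in front of them a row of four identical blue keys.
- key_a: One of four identical square blue push-push keys, cap 26 x 26 mm; origin at the centre of its top face, z up. The letter tells neither place nor state. Up: top 61 mm above the bench (16 mm above the box). Latched: about 4 mm lower. Full travel 6.6 mm from up. Spring 1.5 N at the top plus 0.5 N per mm: an up key gives at once, a latched one stands firm to about 3.4 N, then sinks on.
- key_b: One of four identical square blue push-push keys, cap 26 x 26 mm; origin at the centre of its top face, z up. The letter tells neither place nor state. Up: top 61 mm above the bench (16 mm above the box). Latched: about 4 mm lower. Full travel 6.6 mm from up. Spring 1.5 N at the top plus 0.5 N per mm: an up key gives at once, a latched one stands firm to about 3.4 N, then sinks on.
- key_c: One of four identical square blue push-push keys, cap 26 x 26 mm; origin at the centre of its top face, z up. The letter tells neither place nor state. Up: top 61 mm above the bench (16 mm above the box). Latched: about 4 mm lower. Full travel 6.6 mm from up. Spring 1.5 N at the top plus 0.5 N per mm: an up key gives at once, a latched one stands firm to about 3.4 N, then sinks on.
- key_d: One of four identical square blue push-push keys, cap 26 x 26 mm; origin at the centre of its top face, z up. The letter tells neither place nor state. Up: top 61 mm above the bench (16 mm above the box). Latched: about 4 mm lower. Full travel 6.6 mm from up. Spring 1.5 N at the top plus 0.5 N per mm: an up key gives at once, a latched one stands firm to about 3.4 N, then sinks on.
- slot_1 (a point): Point fixed to the box: centre of the first (leftmost) key's place, at the top face height of a key that is up (61 mm). Places are 48 mm apart, each with a black frame 36 mm square, 4 mm high. A press to the stop changes the key's state when let go (up key latches, latched key comes up); a press that ends less than 5 mm below up changes nothing.
- slot_2 (a point): Point fixed to the box: centre of the second key's place, at the top face height of a key that is up (61 mm). Places are 48 mm apart, each with a black frame 36 mm square, 4 mm high. A press to the stop changes the key's state when let go (up key latches, latched key comes up); a press that ends less than 5 mm below up changes nothing.
- slot_3 (a point): Point fixed to the box: centre of the third key's place, at the top face height of a key that is up (61 mm). Places are 48 mm apart, each with a black frame 36 mm square, 4 mm high. A press to the stop changes the key's state when let go (up key latches, latched key comes up); a press that ends less than 5 mm below up changes nothing.
- slot_4 (a point): Point fixed to the box: centre of the fourth (rightmost) key's place, at the top face height of a key that is up (61 mm). Places are 48 mm apart, each with a black frame 36 mm square, 4 mm high. A press to the stop changes the key's state when let go (up key latches, latched key comes up); a press that ends less than 5 mm below up changes nothing.
- stopper_0: Bystander, loose: small dark red rubber stopper, 27 mm wide, 24 mm high; origin at the centre of its underside. Not part of the job.
- vial: Bystander, loose: small clear glass vial, 23 mm wide, 62 mm high, standing; origin at the centre of its underside. Not part of the job.
- marker_1: Bystander, loose: marker pen with black cap, 134 mm long, 12 mm thick, lying behind the box; origin at the centre of its underside. Not part of the job.
- petri_2: Bystander, loose: round petri dish, 61 mm wide, 15 mm high; origin at the centre of its underside. Not part of the job.
- dropper_bottle_0: Bystander, loose: amber dropper bottle with black top, 34 mm wide, 107 mm high; origin at the centre of its underside. Not part of the job.
- timer: Bystander, loose: square white timer, 66 mm wide, 20 mm high; origin at the centre of its underside. Not part of the job.
- tape_roll: Bystander, loose: roll of tan tape, 103 mm wide, 25 mm high; origin at the centre of its underside. Not part of the job.

How it is judged (in metres and radians):
On the way, in this order (a step that is already met when the one before it is completed fails the run):
1. the first (leftmost) key is tapped (((contact force between the fingers and key_a above 0.3 N and horizontal distance between key_a and slot_1 below 0.01 m) or (contact force between the fingers and key_b above 0.3 N and horizontal distance between key_b and slot_1 below 0.01 m) or (contact force between the fingers and key_c above 0.3 N and horizontal distance between key_c and slot_1 below 0.01 m) or (contact force between the fingers and key_d above 0.3 N and horizontal distance between key_d and slot_1 below 0.01 m))), for 0.02 s.
2. the second key is tapped, after those to its left (((contact force between the fingers and key_a above 0.3 N and horizontal distance between key_a and slot_2 below 0.01 m) or (contact force between the fingers and key_b above 0.3 N and horizontal distance between key_b and slot_2 below 0.01 m) or (contact force between the fingers and key_c above 0.3 N and horizontal distance between key_c and slot_2 below 0.01 m) or (contact force between the fingers and key_d above 0.3 N and horizontal distance between key_d and slot_2 below 0.01 m))), for 0.02 s.
3. the third key is tapped, after those to its left (((contact force between the fingers and key_a above 0.3 N and horizontal distance between key_a and slot_3 below 0.01 m) or (contact force between the fingers and key_b above 0.3 N and horizontal distance between key_b and slot_3 below 0.01 m) or (contact force between the fingers and key_c above 0.3 N and horizontal distance between key_c and slot_3 below 0.01 m) or (contact force between the fingers and key_d above 0.3 N and horizontal distance between key_d and slot_3 below 0.01 m))), for 0.02 s.
4. the fourth (rightmost) key is tapped, after those to its left (((contact force between the fingers and key_a above 0.3 N and horizontal distance between key_a and slot_4 below 0.01 m) or (contact force between the fingers and key_b above 0.3 N and horizontal distance between key_b and slot_4 below 0.01 m) or (contact force between the fingers and key_c above 0.3 N and horizontal distance between key_c and slot_4 below 0.01 m) or (contact force between the fingers and key_d above 0.3 N and horizontal distance between key_d and slot_4 below 0.01 m))), for 0.02 s.
5. after the taps, the latched key is released: all four keys are up (z of each of key_a, key_b, key_c, key_d in the frame of console above 0.0595 m), for 0.2 s.
At the end, for the whole second after the job is handed in: All four keys stand up, each top face less than 1.5 mm below the up height, and are at rest (all of step 5 and linear speed of each of key_a, key_b, key_c, key_d below 0.01 m/s); the robot touches nothing.
It fails at once if a second key is pressed deep (more than 5 mm) while another key is latched or pressed down (more than 3 mm) ((z of key_a in the frame of console below 0.056 m and z of key_b in the frame of console below 0.058 m) or (z of key_a in the frame of console below 0.056 m and z of key_c in the frame of console below 0.058 m) or (z of key_a in the frame of console below 0.056 m and z of key_d in the frame of console below 0.058 m) or (z of key_b in the frame of console below 0.056 m and z of key_a in the frame of console below 0.058 m) or (z of key_b in the frame of console below 0.056 m and z of key_c in the frame of console below 0.058 m) or (z of key_b in the frame of console below 0.056 m and z of key_d in the frame of console below 0.058 m) or (z of key_c in the frame of console below 0.056 m and z of key_a in the frame of console below 0.058 m) or (z of key_c in the frame of console below 0.056 m and z of key_b in the frame of console below 0.058 m) or (z of key_c in the frame of console below 0.056 m and z of key_d in the frame of console below 0.058 m) or (z of key_d in the frame of console below 0.056 m and z of key_a in the frame of console below 0.058 m) or (z of key_d in the frame of console below 0.056 m and z of key_b in the frame of console below 0.058 m) or (z of key_d in the frame of console below 0.056 m and z of key_c in the frame of console below 0.058 m)).
It fails at once if a bystander is lifted, or moved by more than 15 mm (distance of any of stopper_0, vial, marker_1, petri_2, dropper_bottle_0, timer, tape_roll from where it was at the start of the episode above 0.015 m).
It also fails if it takes over 54 s, if anything falls off the work surface, if the arm or the gripper's body presses on something with over 40 N, if the wrist force passes 120 N, or if a joint passes its speed limit or range.

ROBOT

A 7-joint arm with a two-finger parallel gripper is mounted at the origin on a cart in front of the work surface, level with it; the furniture and walls round the work are solid. World frame = base frame: x ahead of the robot, y to its left, z up, the work surface at z = 0. Lengths are in mm, angles in rad, forces in N, time in s.
With the tool pointing down it reaches from about 400 to 875 mm from the base axis. Payload 4.4 kg.
Tool frame: the origin (TCP) lies on the centre line of the jaws, within the pads' length; the fingertips stand ctrl.nose_length ahead of it and the grasp point (between the pads) lies 5 mm behind it (ctrl.nose_length is the distance from the TCP to the fingertips, in mm); z points along the fingers, y is the line along which they close (so a half turn about z gives the same grasp; the last joint's range is limited). The gripper opens to 85 mm and grips with 20 to 120 N. Pads are 22 mm wide; open, the fingers measure 114 mm over their backs; the gripper's body (76 mm by 85 mm) begins 54 mm behind the grasp point. The pads swing forward as they close: fully open they stand 13 mm farther back than shut.
Start: joints at [1.118, 0.628, 0.038, 1.517, -0.027, 0.996, -0.02], TCP at [245.225, -601.982, 245.313] pointing down, gripper open.
Joint ranges: [-3.06, 3.06], [-0.37, 2.12], [-1.25, 1.32], [0.18, 2.47], [-1.1, 4.24], [0.23, 1.98], [-2.94, 2.94]. Speed limits (rad/s): [2.57, 2.57, 3.14, 3.14, 3.14, 3.14, 3.14].

INTERFACE

Orientations are given as a unit quaternion [w, x, y, z].
In Python, from rig import sensors, camera, camera_info, ctrl, spotter gives the robot as it stands.
- The arm moves only by the shell command python3 -m inch 'ROWS' [OPENING] [FORCE]. ROWS is JSON, a list of rows, each an object of numbers: "x", "y", "z": the shift along the tool's x, y, z in cm; "twist": the turn about the tool's z in degrees. In form: [{"x": .., "y": .., "z": .., "twist": ..}, ...]. A call has 1 to 20 rows; each row is the pose to reach, as a shift and turn from the pose commanded when the call began, along the tool's axes at that moment; what a row does not reach only later rows make up. A row lasts 1/12 s, in which the tool goes at most 41.7 mm and 7.16 degrees, less where a joint would pass 70% of its speed; a pose out of reach is approached as far as the arm can. A call with a gripper value outside its range is refused whole. OPENING is the finger opening in cm, from 0 to 8.54, set as the call begins (- or left out, the last holds). The fingers move at their own pace and stop on an object; FORCE is the grip in N (left out, the last holds). Time passes only in rows, so rows that repeat a pose let the fingers close. It gives the time, the measured TCP pose, the force, the opening and the grip force at its end, in the units of the state.
- sensors.get_state(): the state, without advancing time (a new reading comes with each control period).
- camera(name): name is "scene" or "side" or "wrist"; returns (picture, depth): 400x640x3 uint8, blue, green, red; 400x640 float32, mm along the optical axis (not along the pixel's ray), 0 where there is no reading.
- camera_info(name): a dict with "vfov" (degrees; the focal length in pixels is half the picture's height over the tangent of half this angle, whatever the lens; pixels are square), "cx", "cy" (the principal point, pixels), "rvec" (rotation vector, rad) and "tvec" (3), from world to camera coordinates, as OpenCV has them. Camera axes: x right, y down, z forward; pixel columns grow to the right and rows downward; lengths in mm; the calibration is good to about 2 mm. A picture is of the moment at which its call begins: read the wrist's pose just before it. camera_info takes no time and is no camera call; for the wrist camera it gives the pose at the moment of the call.
- ctrl.close_job(): hands the job in; it is judged then, once.
Trained networks look in the newest picture that a camera, given by its name, has taken for a name from the list of things; names that differ only in an ending like _2 or _b are one class to them, and where a whole thing is asked for, a point or a joint stands for the part that bears it (a point fixed in the world has none). Each returns a list of dicts, best first, with "p" (0 to 1); they miss things now and then, are a little off and sometimes report something else, mostly with a low value. They report only what shows in the picture. A call takes as long as a camera call.
- spotter.boxes_of(query, camera): "pixel" ([row, column] in pixels, amid what is visible of it).
The state is a dict: "time": time; "joints": joint angles; "qvel": joint speeds; "tau": joint torques, N m; "tool_pos": TCP position; "eef_rot": TCP orientation; "wrist_force": force on the tool from outside, world axes, zero at the start; "wrist_torque": the same for the moment, N m; "gripper_width": finger opening in mm; "grasp_force": force on a finger pad.
Only numpy, scipy, OpenCV 4.12 (cv2) and the standard library are available. Lean on these libraries where they do the work, as an engineer would, in place of code of your own. Each camera call takes 0.05 s, during which the arm holds its last target. There are 200 camera calls.

## Working session

There is one attempt and no reset: what is moved stays moved. The work goes in short steps, Python scripts to look and compute and a shell command to move; the robot and the scene stay as the last step left them, time stands still between calls to the robot, and variables do not carry over. Pictures are saved under pics/ and viewed, at most 10 in all, crops included, and the job is handed in when it is done.

```bash
mkdir -p pics; cat > h.py <<'E'
import numpy as np, cv2
from rig import sensors, camera, camera_info, ctrl, spotter
def world(px, depth, info):
    r,c=px; f=200/np.tan(np.radians(info["vfov"])/2)
    R=cv2.Rodrigues(np.array(info["rvec"],float))[0]
    r0,c0=int(round(r)),int(round(c))
    p=depth[max(r0-2,0):r0+3,max(c0-2,0):c0+3]; d=np.median(p[p>0])
    return R.T@(np.array([(c-info["cx"])/f*d,(r-info["cy"])/f*d,d])-np.array(info["tvec"],float).ravel())
E
python3 - <<'E'
from h import *
s=sensors.get_state(); print(s["time"],s["tool_pos"],s["eef_rot"],s["gripper_width"],ctrl.nose_length,s["wrist_force"])
for n in("scene","side"):
    im,d=camera(n); i=camera_info(n); cv2.imwrite(f"pics/{n}0.png",im)
    for q in("key_a","console","slot_1","vial","dropper_bottle_0"):
        for b in spotter.boxes_of(q,n)[:5]:
            print(n,q,round(b["p"],2),np.round(b["pixel"]),np.round(world(b["pixel"],d,i),1))
E
```

```text
0.0 [ 244.99989346 -601.40262074  244.37802653] [-9.48996764e-04  9.81360654e-01  1.92172653e-01 -1.93016646e-04] 84.95103567303362 14.0 [0.9156966  0.33319263 0.60095601]
scene key_a 0.56 [224. 314.] [508.6 -17.3  51.6]
scene key_a 0.5 [212. 302.] [511.4  36.8  57.2]
scene key_a 0.48 [233. 321.] [496.4 -59.1  56.1]
scene key_a 0.42 [242. 336.] [ 502.7 -106.6   57.5]
scene console 0.9 [232. 333.] [530.5 -61.2  44.2]
scene slot_1 0.69 [237. 327.] [505.  -69.5  46.4]
scene slot_1 0.69 [315. 392.] [ 479.7 -303.3   15. ]
scene vial 0.58 [270. 353.] [ 473.3 -195.5   53.2]
scene vial 0.19 [237. 332.] [515.  -76.7  47.7]
scene dropper_bottle_0 0.76 [174. 243.] [503.5 342.   41.1]
side key_a 0.52 [216. 316.] [508.8  -5.7  61.8]
side slot_1 0.86 [220. 328.] [538.4 -21.8  46.5]
side slot_1 0.58 [188. 236.] [386.8 328.8  18.8]
side vial 0.64 [262. 338.] [ 467.8 -191.8   39.3]
side dropper_bottle_0 0.62 [173. 266.] [502.4 339.   42.9]
```

View pics/scene0.png

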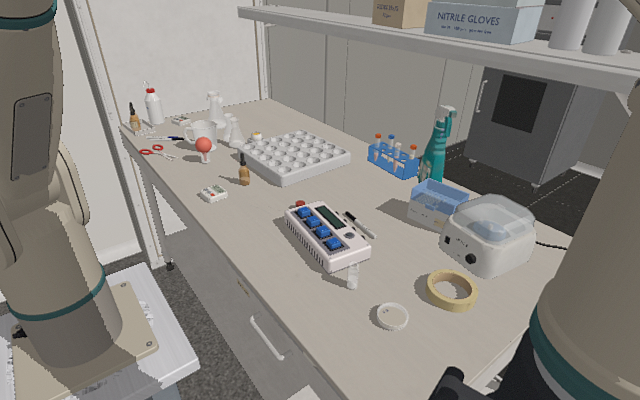

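View pics/side0.png

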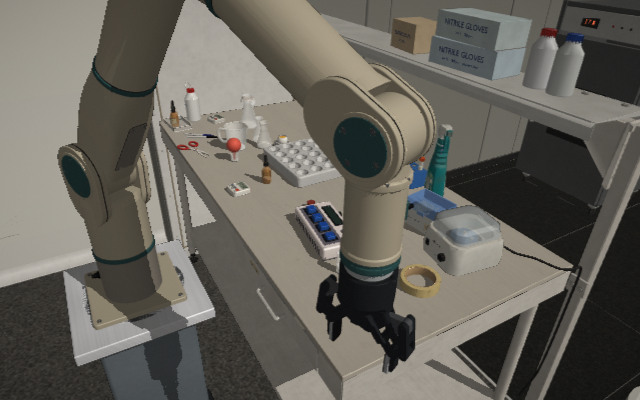

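The scene view shows the box at about (row 235, col 328), with its four keys at (213,304), (222,313), (234,322) and (243,334). They run from far/left to near/right, and the vial stands at the right end. Next I'll move above the box and look from close by.

```bash
python3 -m inch '[{"x":3,"y":-2.8,"z":0,"twist":3},{"x":6,"y":-5.6,"z":0,"twist":6},{"x":9,"y":-8.4,"z":0,"twist":9},{"x":12,"y":-11.2,"z":0,"twist":12},{"x":15,"y":-14,"z":0,"twist":15},{"x":18,"y":-16.8,"z":0,"twist":18},{"x":21,"y":-19.6,"z":0,"twist":20},{"x":24,"y":-22.4,"z":0,"twist":22},{"x":27,"y":-25.2,"z":0,"twist":22},{"x":30,"y":-28,"z":0,"twist":22},{"x":33,"y":-30.8,"z":0,"twist":22},{"x":36,"y":-33.6,"z":0,"twist":22},{"x":39,"y":-36.4,"z":0,"twist":22},{"x":41,"y":-38.8,"z":0,"twist":22},{"x":42.5,"y":-41,"z":0,"twist":22},{"x":43.5,"y":-42.6,"z":0,"twist":22},{"x":43.5,"y":-42.6,"z":0,"twist":22},{"x":43.5,"y":-42.6,"z":0,"twist":22}]' 0 20
python3 - <<'E'
from h import *
s=sensors.get_state(); print(s["time"],s["tool_pos"],s["eef_rot"],s["wrist_force"])
i=camera_info("wrist"); im,d=camera("wrist"); cv2.imwrite("pics/w1.png",im); np.savez("w1",im=im,d=d)
for q in("key_a","console"):
    for b in spotter.boxes_of(q,"wrist")[:5]:
        print(q,round(b["p"],2),np.round(b["pixel"]),np.round(world(b["pixel"],d,i),1))
# blue segmentation
hsv=cv2.cvtColor(im,cv2.COLOR_BGR2HSV); m=cv2.inRange(hsv,(100,120,50),(130,255,255))
n,l,st,ce=cv2.connectedComponentsWithStats(m)
for k in range(1,n):
    if st[k,4]>100: print("blue",st[k],np.round(ce[k]),np.round(world(ce[k][::-1],d,i),1))
E
```

```text
time: 2.1
tool_pos: [487.6, -42.3, 245.4]
eef_rot: [-0.0, 1.0, 0.003, 0.0]
wrist_force: [-0.0, -0.3, -0.1]
gripper_width: 0.0
grasp_force: 0.0
2.1 [487.61001736 -42.30588893 245.41781461] [-1.51902868e-05  9.99995884e-01  2.86544914e-03  1.47701718e-04] [-0.02516011 -0.28193099 -0.12002789]
key_a 0.85 [169. 374.] [502.2 -97.1  57.6]
key_a 0.84 [164. 333.] [507.8 -53.   61.1]
key_a 0.64 [148. 244.] [524.  41.  61.]
key_a 0.57 [156. 290.] [516.3  -7.3  61.1]
console 0.57 [127. 310.] [545.8 -28.1  45. ]
console 0.57 [108. 180.] [564.3 119.6  23.8]
console 0.3 [ 48. 603.] [ 6.330e+02 -3.621e+02 -3.000e-01]
blue [228 138  29  28 688] [242. 151.] [521.3  42.7  60.9]
blue [273 144  28  28 646] [286. 157.] [515.   -3.6  61.1]
blue [318 150  27  28 621] [331. 164.] [508.4 -51.   60.9]
blue [361 156  28  27 608] [374. 169.] [502.  -97.8  57.6]
```

View pics/w1.png

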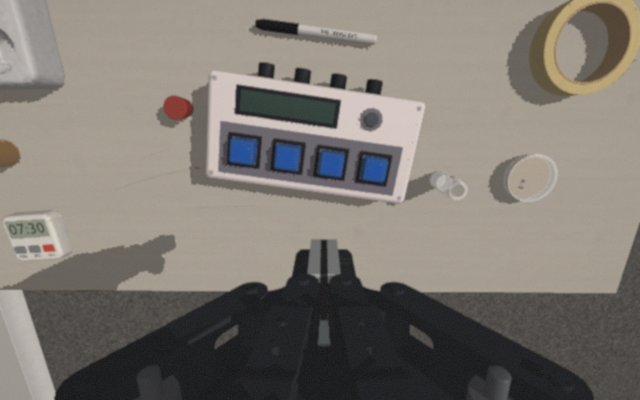

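The wrist picture shows the four keys at (151,242), (157,286), (164,331) and (169,374). Depth puts the first three tops at 61 mm and the rightmost at 57.6 mm, so the rightmost looks latched, which the taps should confirm. The row is turned about 8°. I'll go above key 1, aligned with the box.

```bash
python3 -m inch '[{"x":1,"y":-2.5,"z":0,"twist":4},{"x":2.2,"y":-5.5,"z":0,"twist":8},{"x":3,"y":-7.6,"z":1.5,"twist":8},{"x":3.4,"y":-8.6,"z":4.5,"twist":8},{"x":3.4,"y":-8.6,"z":8,"twist":8},{"x":3.4,"y":-8.6,"z":11.5,"twist":8},{"x":3.4,"y":-8.6,"z":14,"twist":8},{"x":3.4,"y":-8.6,"z":15,"twist":8},{"x":3.4,"y":-8.6,"z":15.5,"twist":8},{"x":3.4,"y":-8.6,"z":15.5,"twist":8},{"x":3.4,"y":-8.6,"z":15.5,"twist":8}]'
python3 - <<'E'
from h import *
s=sensors.get_state(); print(s["tool_pos"],s["eef_rot"],s["wrist_force"])
i=camera_info("wrist"); im,d=camera("wrist"); cv2.imwrite("pics/w2.png",im)
hsv=cv2.cvtColor(im,cv2.COLOR_BGR2HSV); m=cv2.inRange(hsv,(100,120,50),(130,255,255))
n,l,st,ce=cv2.connectedComponentsWithStats(m)
for k in range(1,n):
    if st[k,4]>100: print("blue",st[k],np.round(ce[k]),np.round(world(ce[k][::-1],d,i),1))
E
```

```text
time: 3.17
tool_pos: [522.2, 42.2, 91.5]
eef_rot: [-0.0, 0.998, -0.069, 0.001]
wrist_force: [0.4, -0.1, 1.0]
gripper_width: -0.1
grasp_force: 0.0
[522.21712094  42.17244378  91.46919084] [-9.62301021e-05  9.97623944e-01 -6.88860939e-02  1.07862760e-03] [ 0.43765594 -0.05480021  1.04224406]
blue [ 297  217   45   34 1108] [318. 231.] [530.3  43.9  60.7]
blue [ 375  217   49   47 2100] [399. 240.] [518.3  -1.7  61.5]
blue [ 449  217   56   47 2312] [476. 240.] [512.2 -46.5  61.4]
blue [ 524  217   59   45 2236] [553. 239.] [504.8 -93.1  57.9]
```

View pics/w2.png

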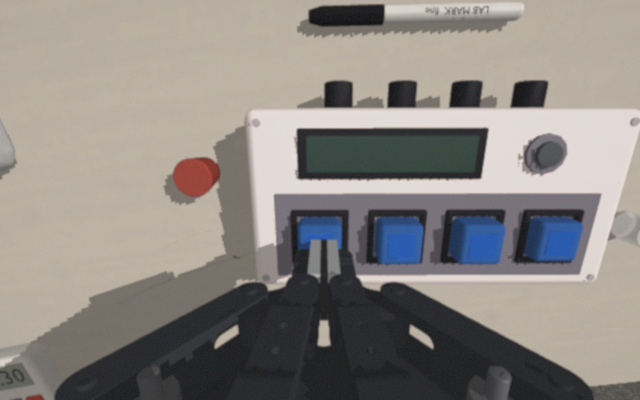

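The picture shows the fingers lined up on key 1 at about (231,318), a few px right of its centre. Next is a slow descent with force readings.

```bash
python3 -m inch '[{"x":0.1,"y":-0.3,"z":0.6,"twist":0},{"x":0.1,"y":-0.3,"z":1.1,"twist":0},{"x":0.1,"y":-0.3,"z":1.35,"twist":0},{"x":0.1,"y":-0.3,"z":1.45,"twist":0},{"x":0.1,"y":-0.3,"z":1.45,"twist":0},{"x":0.1,"y":-0.3,"z":1.45,"twist":0}]'
python3 -m inch '[{"z":0.1},{"z":0.2},{"z":0.2},{"z":0.2},{"z":0.2}]'
```

```text
time: 3.72
tool_pos: [522.5, 45.5, 75.8]
eef_rot: [0.0, 0.998, -0.068, -0.0]
wrist_force: [-0.4, -0.7, -0.0]
gripper_width: -0.1
grasp_force: 0.0$[0]: bad value
```

```bash
python3 -m inch '[{"x":0,"y":0,"z":0.1,"twist":0},{"x":0,"y":0,"z":0.2,"twist":0},{"x":0,"y":0,"z":0.2,"twist":0},{"x":0,"y":0,"z":0.2,"twist":0}]'
```

```text
time: 4.05
tool_pos: [522.7, 45.6, 74.0]
eef_rot: [-0.0, 0.998, -0.068, 0.0]
wrist_force: [0.5, -0.2, 1.6]
gripper_width: 0.5
grasp_force: 0.9
```

```bash
python3 -m inch '[{"x":0,"y":0,"z":0.1,"twist":0},{"x":0,"y":0,"z":0.1,"twist":0},{"x":0,"y":0,"z":0.1,"twist":0}]'
```

```text
time: 4.3
tool_pos: [522.7, 45.5, 72.9]
eef_rot: [-0.0, 0.998, -0.068, 0.0]
wrist_force: [0.1, -0.6, 2.3]
gripper_width: 0.1
grasp_force: 1.2
```

Key 1 gives (2.3 N at 2 mm), so it is up. On to key 2 by the same motion.

```bash
python3 -m inch '[{"x":0,"y":0,"z":-0.8,"twist":0},{"x":0,"y":0,"z":-1.6,"twist":0},{"x":0,"y":1.6,"z":-1.6,"twist":0},{"x":0,"y":3.4,"z":-1.6,"twist":0},{"x":0,"y":4.8,"z":-1.6,"twist":0},{"x":0,"y":4.8,"z":-1.2,"twist":0},{"x":0,"y":4.8,"z":-0.7,"twist":0},{"x":0,"y":4.8,"z":-0.4,"twist":0},{"x":0,"y":4.8,"z":-0.2,"twist":0},{"x":0,"y":4.8,"z":-0.1,"twist":0},{"x":0,"y":4.8,"z":0,"twist":0},{"x":0,"y":4.8,"z":0,"twist":0},{"x":0,"y":4.8,"z":0,"twist":0}]'
```

```text
time: 5.38
tool_pos: [516.1, -1.2, 72.9]
eef_rot: [-0.0, 0.998, -0.068, 0.0]
wrist_force: [-0.3, 2.1, 2.5]
gripper_width: 0.0
grasp_force: 1.2
```

```bash
python3 - <<'E'
from h import *
i=camera_info("wrist"); im,d=camera("wrist"); cv2.imwrite("pics/w3.png",im[150:330,200:640])
E
```

```text
(no output)
```

View pics/w3.png

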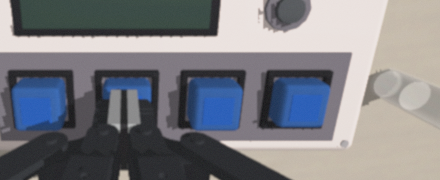

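In the crop the fingers are at column 124 on key 2, whose centre is at about 127, and key 1 stands up again. Key 2 gives too. Next key 3.

```bash
python3 -m inch '[{"x":0,"y":0,"z":-0.8,"twist":0},{"x":0,"y":0,"z":-1.6,"twist":0},{"x":0,"y":1.6,"z":-1.6,"twist":0},{"x":0,"y":3.4,"z":-1.6,"twist":0},{"x":0,"y":4.8,"z":-1.6,"twist":0},{"x":0,"y":4.8,"z":-1.2,"twist":0},{"x":0,"y":4.8,"z":-0.7,"twist":0},{"x":0,"y":4.8,"z":-0.4,"twist":0},{"x":0,"y":4.8,"z":-0.2,"twist":0},{"x":0,"y":4.8,"z":-0.1,"twist":0},{"x":0,"y":4.8,"z":0,"twist":0},{"x":0,"y":4.8,"z":0,"twist":0},{"x":0,"y":4.8,"z":0,"twist":0}]'
```

```text
time: 6.52
tool_pos: [509.5, -48.6, 72.9]
eef_rot: [-0.0, 0.998, -0.068, -0.0]
wrist_force: [0.2, 1.6, 3.1]
gripper_width: -0.2
grasp_force: 1.2
```

Key 3 was touched at up height, so it is up. At key 4, expect no contact at this height.

```bash
python3 -m inch '[{"x":0,"y":0,"z":-0.8,"twist":0},{"x":0,"y":0,"z":-1.6,"twist":0},{"x":0,"y":1.6,"z":-1.6,"twist":0},{"x":0,"y":3.4,"z":-1.6,"twist":0},{"x":0,"y":4.9,"z":-1.6,"twist":0},{"x":0,"y":4.9,"z":-1.2,"twist":0},{"x":0,"y":4.9,"z":-0.7,"twist":0},{"x":0,"y":4.9,"z":-0.4,"twist":0},{"x":0,"y":4.9,"z":-0.2,"twist":0},{"x":0,"y":4.9,"z":-0.1,"twist":0},{"x":0,"y":4.9,"z":0,"twist":0},{"x":0,"y":4.9,"z":0,"twist":0},{"x":0,"y":4.9,"z":0,"twist":0}]'
```

```text
time: 7.6
tool_pos: [502.9, -97.7, 72.8]
eef_rot: [-0.0, 0.998, -0.068, -0.0]
wrist_force: [0.8, -0.4, -0.0]
gripper_width: 0.2
grasp_force: 0.0
```

```bash
python3 -m inch '[{"x":0,"y":0,"z":0.1,"twist":0},{"x":0,"y":0,"z":0.2,"twist":0},{"x":0,"y":0,"z":0.2,"twist":0},{"x":0,"y":0,"z":0.2,"twist":0}]'
```

```text
time: 7.93
tool_pos: [503.0, -98.0, 71.0]
eef_rot: [-0.0, 0.998, -0.068, 0.0]
wrist_force: [0.2, 1.0, 3.0]
gripper_width: -0.2
grasp_force: 1.7
```

Nothing at 59 mm and a firm 3 N at 57 mm, so key 4 is the latched one. I'll press it to the stop.

```bash
python3 -m inch '[{"x":0,"y":0,"z":0.1,"twist":0},{"x":0,"y":0,"z":0.2,"twist":0},{"x":0,"y":0,"z":0.27,"twist":0},{"x":0,"y":0,"z":0.3,"twist":0},{"x":0,"y":0,"z":0.3,"twist":0},{"x":0,"y":0,"z":0.3,"twist":0}]'
```

```text
time: 8.43
tool_pos: [503.0, -98.0, 68.4]
eef_rot: [-0.0, 0.998, -0.068, 0.0]
wrist_force: [-0.8, 1.1, 9.6]
gripper_width: -0.0
grasp_force: 4.9
```

At the stop (tip at 54.4 mm, 9.6 N). Let go and look.

```bash
python3 -m inch '[{"x":0,"y":0,"z":-0.3,"twist":0},{"x":0,"y":0,"z":-0.8,"twist":0},{"x":0,"y":0,"z":-2,"twist":0},{"x":0,"y":0,"z":-4,"twist":0},{"x":-1,"y":0,"z":-7,"twist":0},{"x":-2,"y":0,"z":-10,"twist":0},{"x":-3,"y":0,"z":-13,"twist":0},{"x":-3,"y":0,"z":-15,"twist":0},{"x":-3,"y":0,"z":-16,"twist":0},{"x":-3,"y":0,"z":-16,"twist":0},{"x":-3,"y":0,"z":-16,"twist":0}]'
python3 - <<'E'
from h import *
s=sensors.get_state(); print(s["tool_pos"],s["wrist_force"])
i=camera_info("wrist"); im,d=camera("wrist"); cv2.imwrite("pics/w4.png",im)
hsv=cv2.cvtColor(im,cv2.COLOR_BGR2HSV); m=cv2.inRange(hsv,(100,120,50),(130,255,255))
n,l,st,ce=cv2.connectedComponentsWithStats(m)
for k in range(1,n):
    if st[k,4]>100: print("blue",np.round(ce[k]),np.round(world(ce[k][::-1],d,i),1))
E
```

```text
time: 9.35
tool_pos: [473.0, -94.1, 227.9]
eef_rot: [0.0, 0.998, -0.068, 0.0]
wrist_force: [-0.6, 0.4, -0.3]
gripper_width: 0.1
grasp_force: 0.0
[472.99879629 -94.09739236 227.93472873] [-0.55810961  0.4220666  -0.33529156]
blue [183. 158.] [521.1  40.3  60.9]
blue [229. 159.] [514.7  -5.6  61.2]
blue [276. 158.] [508.4 -51.6  61. ]
blue [323. 159.] [501.8 -98.6  61.4]
```

View pics/w4.png

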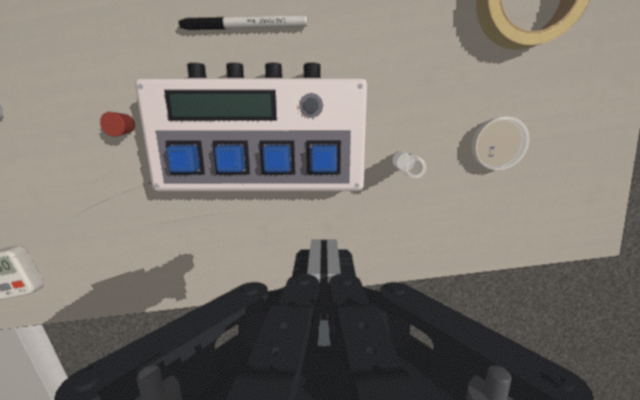

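All four keys (row ~158, columns 183, 229, 276, 323) now measure about 61 mm, and the bystanders in view look undisturbed.

```bash
python3 -c "
from rig import ctrl; print(ctrl.close_job())"
```

```text
the job is handed in; nothing more can be done
None
```

I tapped the four keys from left to right and found the rightmost latched. I pressed it to the stop and let go; all four tops then measured about 61 mm, nothing round the box looked moved, and the job is handed in (no verdict was returned).

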